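# Lock the bayonet lid on the tasting spittoon

## Task

Close the spittoon for the next flight: pick up its lid (the steel one with the straight bar grip), set it in the mouth with its two pins in the two slots, push it down against the sprung seal and turn it clockwise, seen from above, not quite a quarter turn to the stop, so that when you let go it springs up into its locking notches and stays locked. Do not force it, and leave everything else on the table where it stands.

Things in the scene. Friction and masses are not known exactly. Their poses are not given: they have to be found in the camera images.
- spittoon: Black round tub, 156 mm across, 140 mm tall, fixed, open at the top. Origin: centre of its underside, z up. In its mouth is a steel bayonet ring (top at z = 140 mm, flush with the rim; inner radius 48 mm) cut by two opposite open slots on the line 75 degrees counter-clockwise (from above) of the tub's x axis. The locking notches are on its x axis. Two steel bosses outside on its y axis.
- slot_a (a point): Middle of one slot's mouth, at the ring's top, 55 mm from the tub's axis. Slots are 16 mm wide and reach out to radius 65 mm. Clockwise of each slot the ring is a 10 mm thick ledge under which a lid pin passes; counter-clockwise it is solid.
- slot_b (a point): The same for the other slot, opposite.
- notch_a (a point): One locking notch (hidden, the other is opposite): 14 mm wide, 4 mm deep, in the ledge's underside, 75 degrees clockwise of a slot, on the tub's +x axis; the point is its roof, 134 mm above the tub's base. Right after it (clockwise) is a solid stop.
- seal (a joint): Black rubber seal around the ring (radii 65 to 74 mm), sprung; value in m: 0 = free, its top 14 mm above the rim; 0.012 = fully down. It pushes up with 3 N free, 12.6 N fully down (800 N/m) and spins with the lid, whose flange rests on it. Pins pass under the ledge only between 0.007 and 0.012; locked, it reads 0.003.
- lid: The spittoon's steel lid, about 0.2 kg, right way up on the table. Origin: centre of its underside, z up. Plug of radius 45 mm, z = 0 to 26 mm; flange of radius 78 mm, z = 26 to 32 mm; bar grip above. A half turn makes no difference. Its origin is above the tub's by 128 mm when it lies on the free seal with pins in the slots, 121 to 116 mm while the pins pass under the ledge, 125 mm locked.
- lid_bar (a point): Middle of the lid's black bar grip: 70 mm long along the lid's x axis, 14 mm thick along y, z = 32 to 70 mm of the lid; the point is at z = 55 mm. When locked the bar is along the tub's x axis.
- lid_pin (a point): One of the lid's two square pins, 8 by 8 mm, that stick out of the plug along the lid's +x and -x (parallel to the bar) to radius 56 mm, their centres 5 mm above the lid's underside; the point is at radius 52 mm.
- bucket_lid: Not for the job: the ice bucket's plain steel lid, 160 mm across, with a round black knob (32 mm across, top at 45 mm). Origin under its centre.
- glass_a: Bystander: empty wine glass, 70 mm across, 179 mm tall. Origin under its foot.
- glass_b: Bystander: empty wine glass, 74 mm across, 188 mm tall. Origin under its foot.
- bread_plate: Bystander: white plate, 150 mm across, with a bread roll, 49 mm tall. Origin under its centre.
- pen: Bystander: black pen, 142 mm long along its y axis, lying. Origin under its middle.
- cork: Bystander: standing cork, 24 mm across, 24 mm tall. Origin under its centre.
- water_bottle: Bystander: green water bottle, 72 mm across, 240 mm tall. Origin under its centre.
Not all that is in view belongs to the job. What is shaped like the lid but red is not meant.

How it is judged:
By the outcome, as a careful person would: the job done as asked, in the order asked, and still so for the second after the job is handed in, with the robot touching nothing.
It also fails if it takes over 51 s, if anything falls off the work surface, if the arm or the gripper's body presses on something with over 40 N, if the wrist force passes 120 N, or if a joint passes its speed limit or range.

## Robot

A 6-joint arm with a two-finger parallel gripper is mounted at the origin on the work surface. World frame = base frame: x ahead of the robot, y to its left, z up, the work surface at z = 0. Lengths are in mm, angles in rad, forces in N, time in s.
With the tool pointing down it reaches from about 350 to 875 mm from the base axis. Payload 4.2 kg.
Tool frame: the origin (TCP) lies midway between the tips of the shut fingers; the grasp point (between the pads) lies 19 mm behind it; z points along the fingers, y is the direction in which the jaws open and shut (so a half turn about z gives the same grasp; the last joint's range is limited). The gripper opens to 85 mm and grips with 20 to 120 N. Pads are 22 mm wide; open, the fingers measure 114 mm over their backs; the gripper's body (76 mm by 85 mm) begins 54 mm behind the grasp point. The pads swing forward as they close: fully open they stand 13 mm farther back than shut.
Start: joints at [1.602, 0.385, 0.008, 0, -1.194, -0.259], TCP at [141.115, 608.84, 231.312] pointing down, gripper open.
Joint ranges: [-3.14, 3.14], [-1.21, 2.06], [-1.07, 1.41], [-3.16, 2.05], [-2.99, -0.16], [-3.1, 3.1]. Speed limits (rad/s): [2.79, 2.79, 3.14, 3.14, 3.14, 3.14].

## Interface

Orientations are given as a unit quaternion [x, y, z, w].
In Python, from bench import arm gives the robot as it stands. The module is installed in compiled form; this text tells all that it offers.
- The arm moves only by the tool drive_tool, never from a script. Its argument "moves" is a list that holds one entry, the list of rows, each a list of 7 numbers: the opening, from 0 (shut) to 1 (fully open), then the shift along the tool's x, y, z in m, then the turn, a rotation vector about the tool's x, y, z in rad. In form: [[[hand, dx, dy, dz, wx, wy, wz], ...]]. A call has 1 to 20 rows; each row shifts and turns the pose as measured when the row begins, along the tool's axes as they then stand; what a row does not reach is not made up. A row lasts 1/10 s, in which the tool goes at most 50 mm and 8.59 degrees, less where a joint would pass 70% of its speed; a pose out of reach is approached as far as the arm can. A call with a gripper value outside its range is refused whole. The fingers move at their own pace and stop on an object; the grip force is fixed at half the most. Time passes only in rows, so rows that do not move let the fingers close. It gives the time, the measured TCP pose, the force and the opening at its end, in the units of the state.
- arm.read_state(): the state, without advancing time (a new reading comes with each control period).
- arm.get_image(name): name is "side" or "top" or "wrist"; returns (picture, depth): 384x512x3 uint8, red, green, blue; 384x512 float32, mm along the optical axis (not along the pixel's ray), 0 where there is no reading.
- arm.camera_params(name): a dict with "fov_y" (degrees; the focal length in pixels is half the picture's height over the tangent of half this angle, whatever the lens; pixels are square), "cx", "cy" (the principal point, pixels), "world_from_camera" (4x4, takes a point from camera to world coordinates); the wrist camera has in their place "T_tool_cam" (4x4, takes a point from camera to tool coordinates, whose origin is the TCP and whose axes are the flange's). Camera axes: x right, y down, z forward; pixel columns grow to the right and rows downward; lengths in mm; the calibration is good to about 2 mm. The wrist camera is an equidistant fisheye: a pixel r from the principal point sees the ray r / f radians off the axis. A picture is of the moment at which its call begins: read the wrist's pose just before it. camera_params takes no time and is no camera call.
- arm.job_done(): hands the job in, once; it reports no verdict.
The state is a dict: "clock": time; "joints": joint angles; "joint_vel": joint speeds; "joint_efforts": joint torques, N m; "position": TCP position; "ee_rot": TCP orientation; "contact_force": force on the tool from outside, world axes, zero at the start; "wrist_torque": the same for the moment, N m; "gripper_width": finger opening in mm.
Only numpy, scipy, OpenCV 4.12 (cv2) and the standard library are available. Lean on these libraries where they do the work, as an engineer would, in place of code of your own. Each camera call takes 0.05 s, during which the arm holds its last target.

## Working session

There is one attempt and no reset: what is moved stays moved. The work goes in short steps, Python scripts to look and compute and a tool call to move; the robot and the scene stay as the last step left them, time stands still between calls to the robot, and variables do not carry over. Pictures are saved under pics/ and viewed, and the job is handed in when it is done.

Besides the shell and the picture viewer there is one more tool, called as name(argument=value, ...) on one line, values as JSON. drive_tool: Moves the arm, as the interface text tells. Its arguments: {"type":"object","properties":{"moves":{"type":"array","items":{"type":"array","items":{"type":"array","items":{"type":"number"}}}}},"required":["moves"]}

```bash
mkdir -p pics; python3 - <<'E'
from bench import arm
import cv2,json
s=arm.read_state();print(s)
for n in("side","top","wrist"):
    im,d=arm.get_image(n);cv2.imwrite(f"pics/{n}0.png",im[:,:,::-1]);import numpy as np;np.save(f"pics/{n}0.npy",d)
    print(n,arm.camera_params(n))
E
```

```text
{'clock': 0.0, 'joints': array([ 1.60157059e+00,  3.85564138e-01,  6.61354230e-03, -4.94521784e-04,
       -1.19399035e+00, -2.58636263e-01]), 'joint_vel': array([ 8.01961633e-04, -7.94321764e-05, -4.58587390e-04,  4.54859189e-05,
        9.38243338e-04, -1.38917619e-04]), 'joint_efforts': array([ 4.27093819e-04, -3.92290306e+01,  1.88403136e+01,  4.18634087e+00,
       -4.69863691e-03,  2.85754609e-06]), 'position': array([141.01336049, 608.28262749, 230.21286048]), 'ee_rot': array([ 9.93505909e-01, -1.13775248e-01, -7.27869755e-05,  1.09424011e-03]), 'contact_force': array([ 0.55547802, -0.3380156 , -1.50780376]), 'wrist_torque': array([ 0.03593682,  0.00263088, -0.00624082]), 'gripper_width': 85.41534909208258}
side {'fov_y': 53.405791074658104, 'cx': 256.3323237574987, 'cy': 192.25632466875913, 'world_from_camera': array([[-8.59289771e-01, -4.03453126e-01,  3.14398895e-01,
         2.49290949e+02],
       [-5.11343098e-01,  6.62913354e-01, -5.46876697e-01,
         4.33699753e+02],
       [ 1.22198873e-02, -6.30691256e-01, -7.75937635e-01,
         8.68275921e+02],
       [ 0.000
[... 263 characters left out ...]
,
       [-9.99803832e-01,  1.58646178e-02, -1.18579645e-02,
        -6.11693449e+01],
       [ 1.00976392e-02, -1.06772898e-01, -9.94232159e-01,
         1.20635786e+03],
       [ 0.00000000e+00,  0.00000000e+00,  0.00000000e+00,
         1.00000000e+00]])}
wrist {'fov_y': 65.70646984690485, 'cx': 257.4498288849184, 'cy': 190.28461189040388, 'T_tool_cam': array([[-2.05920183e-04, -9.47446223e-01, -3.19915007e-01,
         8.14866428e+01],
       [ 9.99999972e-01, -1.58972173e-04, -1.72866516e-04,
         8.98385068e-01],
       [ 1.12924144e-04, -3.19915033e-01,  9.47446230e-01,
        -1.42617974e+02],
       [ 0.00000000e+00,  0.00000000e+00,  0.00000000e+00,
         1.00000000e+00]])}
```

View pics/top0.png

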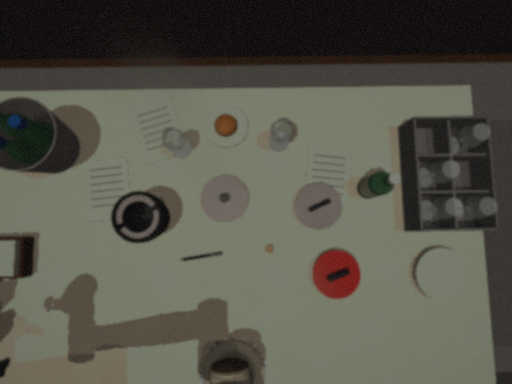

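View pics/side0.png

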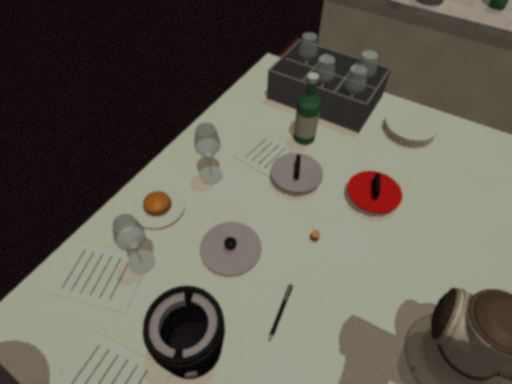

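View pics/wrist0.png

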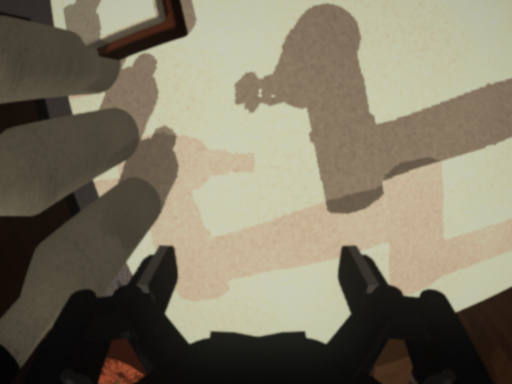

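Candidates for the lid in the top view: the steel lid with a bar grip at (318,205), the red lid with a bar at (337,273), and the steel bucket lid with a round knob at (225,198). The description fits (318,205). I'll check it in an enlarged crop, along with the spittoon at (140,217).

```bash
cat > h.py <<'E'
import numpy as np,cv2
from bench import arm
def f(n): return 192/np.tan(np.radians(arm.camera_params(n)["fov_y"]/2))
def cloud(n,d):
    p=arm.camera_params(n);F=f(n);v,u=np.mgrid[0:384,0:512]
    c=np.stack([(u-p["cx"])/F*d,(v-p["cy"])/F*d,d],-1);T=p["world_from_camera"]
    return c@T[:3,:3].T+T[:3,3]
def ray_z(n,u,v,z):
    p=arm.camera_params(n);F=f(n);T=p["world_from_camera"]
    r=T[:3,:3]@np.array([(u-p["cx"])/F,(v-p["cy"])/F,1]);o=T[:3,3]
    return o+r*(z-o[2])/r[2]
E
python3 - <<'E'
from h import *
t=cv2.imread("pics/top0.png");s=cv2.imread("pics/side0.png")
R=lambda i,x,y,w=64,k=6:cv2.convertScaleAbs(cv2.resize(i[y:y+w,x:x+w],None,fx=k,fy=k,interpolation=cv2.INTER_CUBIC),alpha=1.3)
cv2.imwrite("pics/c1.png",np.hstack([R(t,286,174),R(t,108,186)]))
cv2.imwrite("pics/c2.png",np.hstack([R(s,265,143),R(s,136,272,96,4)]))
W=cloud("top",np.load("pics/top0.npy"))
for nm,(x0,x1,y0,y1) in dict(lid=(290,346,178,232),tub=(106,174,188,246)).items():
    w=W[y0:y1,x0:x1].reshape(-1,3); print(nm,np.histogram(w[:,2],bins=range(-10,190,10)))
w=W[178:232,290:346].reshape(-1,3)
tb=w[abs(w[:,2])<6]; 
m=(w[:,2]>20)&(w[:,2]<45);(c,r,a)=cv2.minAreaRect(w[m,:2].astype(np.float32));print("flange",cv2.minEnclosingCircle(w[m,:2].astype(np.float32)),np.median(w[m,2]))
m=w[:,2]>55;print("bar",m.sum(),cv2.minAreaRect(w[m,:2].astype(np.float32)),np.median(w[m,2]))
w=W[188:246,106:174].reshape(-1,3);m=(w[:,2]>130)&(w[:,2]<200);print("tub",cv2.minEnclosingCircle(w[m,:2].astype(np.float32)),np.median(w[m,2]))
m=(w[:,2]>147)&(w[:,2]<200);print("seal",m.sum(),cv2.minEnclosingCircle(w[m,:2].astype(np.float32)),np.median(w[m,2]))
E
```

```text
lid (array([ 429,  855,    0,  208, 1420,    4,    3,   54,   43,    0,    0,
          0,    0,    0,    0,    0,    0,    0,    0]), array([-10,   0,  10,  20,  30,  40,  50,  60,  70,  80,  90, 100, 110,
       120, 130, 140, 150, 160, 170, 180]))
tub (array([ 512, 1435,   72,   64,   57,   58,   51,   48,   48,   44,   30,
         37,   47,   62,  343,  537,  480,    2,    0]), array([-10,   0,  10,  20,  30,  40,  50,  60,  70,  80,  90, 100, 110,
       120, 130, 140, 150, 160, 170, 180]))
flange ((528.6932983398438, -289.246826171875), 78.07673645019531) 32.547045070100125
bar 106 ((493.80413818359375, -192.8690948486328), (16.485004425048828, 274.5174255371094), 20.14604377746582) 69.92176447572126
tub ((497.7735290527344, 269.3997802734375), 77.77030181884766) 142.5075482244514
seal 522 ((498.2303771972656, 270.4617004394531), 74.92338562011719) 154.17065851451878
```

View pics/c1.png

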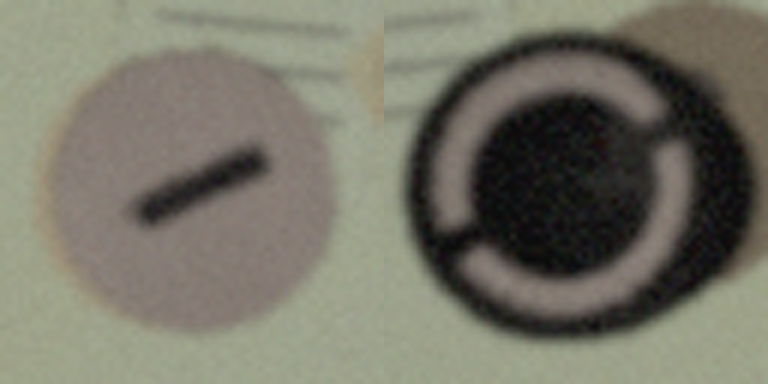

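View pics/c2.png

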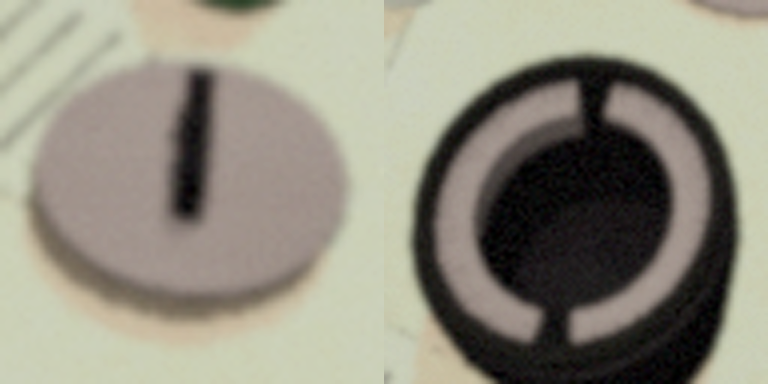

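The crop confirms the steel lid with the straight black bar, with bar ends at about (309,210) and (331,200) in top. Its slots in the ring are at about (155,207) and (120,225) in top, and (188,297) and (179,353) in side.

```bash
python3 - <<'E'
from h import *
def pr(n,a,b,z):
    a=ray_z(n,*a,z);b=ray_z(n,*b,z);print(n,z,a.round(1),b.round(1),((a+b)/2).round(1),np.degrees(np.arctan2(*(b-a)[1::-1])).round(1),np.linalg.norm(a-b).round(1))
pr("top",(330.7,199.8),(309.3,209.8),70)
pr("side",(296.2,178.8),(298.7,155.5),70)
pr("top",(155.0,206.6),(120.1,225.2),140)
pr("side",(187.9,296.9),(178.7,353.2),140)
for n,(x0,x1,y0,y1),(tx0,tx1,ty0,ty1) in [("top",(290,346,178,232),(106,174,188,246)),("side",(266,326,148,200),(140,230,282,380))]:
    W=cloud(n,np.load(f"pics/{n}0.npy")); 
    im=cv2.imread(f"pics/{n}0.png").astype(int).sum(2)
    w=W[y0:y1,x0:x1].reshape(-1,3);g=im[y0:y1,x0:x1].ravel()
    near=np.hypot(w[:,0]-528,w[:,1]+289)<90
    m=near&(w[:,2]>24)&(w[:,2]<38);print(n,"flange",cv2.minEnclosingCircle(w[m,:2].astype(np.float32)),w[m].mean(0))
    m=near&(w[:,2]>62);m&=np.hypot(w[:,0]-528,w[:,1]+289)<45
    q=w[m];c=q.mean(0);e=np.linalg.svd((q-c)[:,:2])[2][0];print(" bar",m.sum(),c,np.degrees(np.arctan2(e[1],e[0])),np.ptp(q[:,:2]@e))
    w=W[ty0:ty1,tx0:tx1].reshape(-1,3);m=(w[:,2]>148)&(w[:,2]<165);print(" seal",cv2.minEnclosingCircle(w[m,:2].astype(np.float32)))
    # ring bright pixels at z~140
    g=im[ty0:ty1,tx0:tx1].ravel();m=(w[:,2]>130)&(w[:,2]<147)&(g>270)&(np.hypot(w[:,0]-498,w[:,1]-270)<80)
    q=w[m,:2];print(" ring",m.sum(),cv2.minEnclosingCircle(q.astype(np.float32)))
    th=np.degrees(np.arctan2(q[:,1]-270,q[:,0]-498))%180
    h=np.histogram(th,bins=np.arange(0,181,6))[0];print(" angs",h)
E
```

```text
top 70 [ 542.9 -322.1   70. ] [ 512.1 -252.5   70. ] [ 527.5 -287.3   70. ] 113.9 76.2
side 70 [ 502.7 -228.    70. ] [ 537.7 -312.7   70. ] [ 520.2 -270.3   70. ] -67.6 91.7
top 140 [525.7 219.6 140. ] [472.2 322.  140. ] [498.9 270.8 140. ] 117.6 115.5
side 140 [523.3 224.3 140. ] [471.8 319.8 140. ] [497.6 272.  140. ] 118.4 108.5
top flange ((528.6932983398438, -289.246826171875), 78.07673645019531) [ 528.30427505 -288.78262765   32.46174415]
 bar 96 [ 528.64153863 -288.67755508   69.81669642] 114.16293509572482 70.70471681112855
 seal ((498.2303771972656, 270.4617004394531), 74.92338562011719)
 ring 217 ((497.4605712890625, 270.47821044921875), 59.31694412231445)
 angs [ 9  9 11  9 11  9  8  8  8 10  8  9  9  8  8  6  7  2  0  0  0  0  8  8
  8  9 10  7  9  9]
side flange ((528.44384765625, -286.7827453613281), 79.53995513916016) [ 524.64705588 -281.55640781   30.55972155]
 bar 92 [ 526.4088414  -284.16788211   68.19903991] 114.03547506901226 71.80491132787529
 seal ((497.8970031738281, 272.1639099121094), 74.75487518310547)
 ring 1241 ((496.7654113769531, 273.1334533691406), 77.50091552734375)
 angs [44 48 45 45 50 49 53 45 52 56 54 49 43 50 42 48 45 39  6  0  5 30 43 43
 43 42 43 44 41 44]
```

drive_tool(moves=[[[1, 0.0355, 0.0207, -0.003, 0, 0, 0], [1, 0.0355, 0.0207, -0.003, 0, 0, 0], [1, 0.0355, 0.0207, -0.003, 0, 0, 0], [1, 0.0355, 0.0207, -0.003, 0, 0, 0], [1, 0.0355, 0.0207, -0.003, 0, 0, 0], [1, 0.0355, 0.0207, -0.003, 0, 0, 0], [1, 0.0355, 0.0207, -0.003, 0, 0, 0], [1, 0.0355, 0.0207, -0.003, 0, 0, 0], [1, 0.0355, 0.0207, -0.003, 0, 0, 0], [1, 0.0355, 0.0207, -0.003, 0, 0, 0], [1, 0.0355, 0.0207, -0.003, 0, 0, 0], [1, 0.0355, 0.0207, -0.003, 0, 0, 0], [1, 0, 0, 0, 0, 0, 0.14], [1, 0, 0, 0, 0, 0, 0.14], [1, 0, 0, 0, 0, 0, 0.14], [1, 0, 0, 0, 0, 0, 0.14], [1, 0, 0, 0, 0, 0, 0.14], [1, 0, 0, 0, 0, 0, 0.14], [1, 0, 0, 0, 0, 0, 0]]])

```text
clock: 2.05
position: [511.9, 253.5, 261.1]
ee_rot: [0.852, -0.524, -0.001, 0.007]
contact_force: [-0.2, -1.0, -0.3]
gripper_width: 85.4
```

```bash
cat >> h.py <<'E'
from scipy.spatial.transform import Rotation as Ro
def wrist_shot(tag):
    s=arm.read_state();im,d=arm.get_image("wrist");cv2.imwrite(f"pics/{tag}.png",im[:,:,::-1])
    np.savez(f"pics/{tag}.npz",p=s["position"],q=s["ee_rot"],d=d,j=s["joints"]);print(s["clock"],s["position"].round(1),s["ee_rot"].round(4),s["joints"].round(3));return s
def wray(tag,u,v,z=None):
    a=np.load(f"pics/{tag}.npz");p=arm.camera_params("wrist");F=f("wrist");x=np.array([u-p["cx"],v-p["cy"]],float).T
    x=np.atleast_2d(x);r=np.linalg.norm(x,axis=1)+1e-9;t=r/F
    c=np.c_[x/r[:,None]*np.sin(t)[:,None],np.cos(t)]
    T=p["T_tool_cam"];R=Ro.from_quat(a["q"]).as_matrix();o=R@T[:3,3]+a["p"];w=c@(R@T[:3,:3]).T
    if z is not None: return o+w*((z-o[2])/w[:,2])[:,None]
    dd=a["d"][np.round(v).astype(int),np.round(u).astype(int)]
    return o+w*(dd/c[:,2])[:,None]
E
python3 - <<'E'
from h import *
s=wrist_shot("w1")
d=np.load("pics/w1.npz")["d"];v,u=np.mgrid[0:384,0:512];W=wray("w1",u.ravel(),v.ravel());ok=d.ravel()>0
n=np.hypot(W[:,0]-498,W[:,1]-271)<85
m=ok&n&(W[:,2]>149)&(W[:,2]<162);print("seal",m.sum(),cv2.minEnclosingCircle(W[m,:2].astype(np.float32)),np.median(W[m,2]))
cv2.imwrite("pics/w1b.png",cv2.convertScaleAbs(cv2.imread("pics/w1.png"),alpha=1.6))
E
```

```text
2.05 [511.9 253.5 261.1] [ 8.519e-01 -5.236e-01 -6.000e-04  7.200e-03] [ 0.745  0.28  -0.071  0.003 -1.234 -0.277]
seal 4423 ((497.2603759765625, 270.9221496582031), 74.54102325439453) 153.7667447260794
```

View pics/w1b.png

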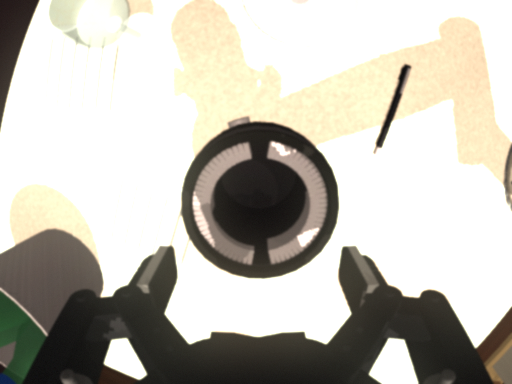

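```bash
python3 - <<'E'
from h import *
i=cv2.imread("pics/w1.png")[110:290,170:350]
cv2.imwrite("pics/w1c.png",cv2.resize(i,None,fx=3.3333,fy=3.3333,interpolation=cv2.INTER_CUBIC))
E
```

```text
(no output)
```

View pics/w1c.png

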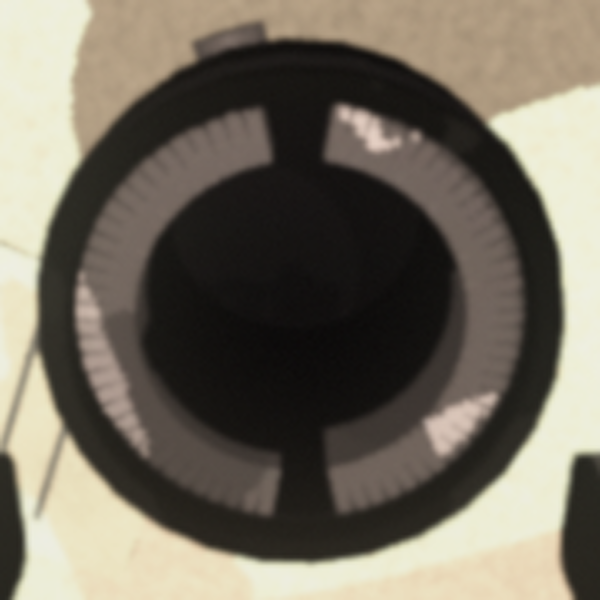

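```bash
python3 - <<'E'
from h import *
L=lambda x,y:wray("w1",np.array([170+(x+.5)/3.3333-.5]),np.array([110+(y+.5)/3.3333-.5]),140)[0]
P={k:L(*v) for k,v in dict(uol=(264,105),uil=(273,162),uor=(333,105),uir=(323,162),lil=(282,455),lol=(272,515),lir=(325,430),lor=(337,515)).items()}
for k,v in P.items():print(k,v.round(1))
u=(P["uol"]+P["uor"]+P["uil"]+P["uir"])/4;l=(P["lol"]+P["lor"]+P["lil"]+P["lir"])/4
print(u,l,(u+l)/2,np.degrees(np.arctan2(*(u-l)[1::-1])))
# outer ring circle from crop edges: left (76,300) right(526,300)
for e in [(76,300),(526,300)]:print(L(*e))
E
```

```text
uol [534.6 219.6 140. ]
uil [525.4 232.5 140. ]
uor [518.  211.2 140. ]
uir [513.2 226.4 140. ]
lil [482.8 311.9 140. ]
lol [475.9 332.7 140. ]
lir [475.1 298.5 140. ]
lor [457.7 323.7 140. ]
[522.79160233 222.43091    140.        ] [472.89004646 316.72670298 140.        ] [497.8408244  269.57880649 140.        ] -62.11210134755769
[558.23265795 293.76161204 140.        ]
[441.89442912 235.65060644 140.        ]
```

Slots as I read them in the wrist image are at about (259,150) and (261,253). That puts the tub at (498, 270.8) with its slot line at 118°. Next I move over the lid.

drive_tool(moves=[[[1, 0.0395, 0.0185, 0.002, 0, 0, 0], [1, 0.0395, 0.0185, 0.002, 0, 0, 0], [1, 0.0395, 0.0185, 0.002, 0, 0, 0], [1, 0.0395, 0.0185, 0.002, 0, 0, 0], [1, 0.0395, 0.0185, 0.002, 0, 0, 0], [1, 0.0395, 0.0185, 0.002, 0, 0, 0], [1, 0.0395, 0.0185, 0.002, 0, 0, 0], [1, 0.0395, 0.0185, 0.002, 0, 0, 0], [1, 0.0395, 0.0185, 0.004, 0, 0, 0], [1, 0.0395, 0.0185, 0.004, 0, 0, 0], [1, 0.0395, 0.0185, 0.004, 0, 0, 0], [1, 0.0395, 0.0185, 0.004, 0, 0, 0], [1, 0, 0, 0.02, 0, 0, 0.05], [1, 0, 0, 0.02, 0, 0, 0], [1, 0, 0, 0, 0, 0, 0]]])

```text
clock: 3.6
position: [540.3, -290.3, 191.0]
ee_rot: [0.853, -0.522, 0.0, 0.007]
contact_force: [-0.5, 0.5, -0.7]
gripper_width: 85.3
```

```bash
python3 - <<'E'
from h import *
s=wrist_shot("w2")
d=np.load("pics/w2.npz")["d"];v,u=np.mgrid[0:384,0:512];W=wray("w2",u.ravel(),v.ravel());ok=d.ravel()>0
n=np.hypot(W[:,0]-528,W[:,1]+288)<90
m=ok&n&(W[:,2]>24)&(W[:,2]<40);print("flange",m.sum(),cv2.minEnclosingCircle(W[m,:2].astype(np.float32)),np.median(W[m,2]))
m=ok&(np.hypot(W[:,0]-528,W[:,1]+288)<45)&(W[:,2]>63)&(W[:,2]<80);q=W[m];c=q.mean(0);e=np.linalg.svd((q-c)[:,:2],full_matrices=False)[2][0];print(m.sum(),c,np.degrees(np.arctan2(e[1],e[0])),cv2.minAreaRect(q[:,:2].astype(np.float32)))
E
```

```text
3.6 [ 540.3 -290.3  191. ] [ 0.8526 -0.5224  0.      0.0068] [-0.223  0.395 -0.086  0.015 -1.094  0.688]
flange 14386 ((527.7280883789062, -288.9823303222656), 78.00181579589844) 32.09222117967846
1064 [ 528.82507098 -290.94923914   69.8355272 ] 114.1206327688253 ((527.8472900390625, -289.1522521972656), (14.124446868896484, 69.84492492675781), 24.16181182861328)
```

View pics/w2.png

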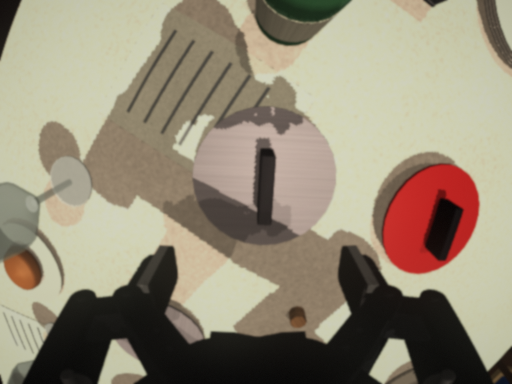

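The picture shows the lid centred at about (265,177) with its bar running from (266,150) to (265,225). The red lid is well to the right at (431,220). Measured: lid at (527.8, -289.1), bar at 114.15°.

```bash
cat >> h.py <<'E'
def plan(x,y,z,phi):
    s=arm.read_state();R=Ro.from_quat(s["ee_rot"]);a=np.radians(phi)
    Rt=Ro.from_matrix(np.array([[np.cos(a),np.sin(a),0],[np.sin(a),-np.cos(a),0],[0,0,-1]]))
    d=R.inv().apply(np.array([x,y,z])-s["position"]);w=(R.inv()*Rt).as_rotvec()
    print("clock",s["clock"],"pos",s["position"].round(1),"phi",np.degrees(2*np.arctan2(s["ee_rot"][1],s["ee_rot"][0])).round(2),"shift mm",d.round(1),"turn",w.round(4),"F",s["contact_force"].round(1),"T",s["wrist_torque"].round(2),"grip",round(s["gripper_width"],1))
E
python3 -c "
from h import *
plan(527.8,-289.1,38,-65.85)"
```

```text
clock 3.65 pos [ 541.2 -290.5  192.7] phi -62.96 shift mm [ -8.8   9.8 154.8] turn [ 0.0098 -0.0099  0.0504] F [-0.3  0.3  0.3] T [ 0.01 -0.05 -0.04] grip 85.1
```

drive_tool(moves=[[[1, -0.005, 0.005, 0.03, 0.01, -0.01, 0.05], [1, -0.004, 0.005, 0.03, 0, 0, 0], [1, 0, 0, 0.02, 0, 0, 0], [1, 0, 0, 0, 0, 0, 0]]])

```text
clock: 4.05
position: [532.5, -287.0, 117.3]
ee_rot: [0.842, -0.54, 0.006, -0.001]
contact_force: [-0.4, -0.6, 0.6]
gripper_width: 85.6
```

```bash
python3 -c "
from h import *
plan(527.8,-289.1,38,-65.85)"
```

```text
clock 4.05 pos [ 532.5 -287.   117.3] phi -65.33 shift mm [-0.7  5.8 79.2] turn [-0.0086 -0.0084  0.0091] F [-0.4 -0.6  0.6] T [-0.02  0.06 -0.01] grip 85.6
```

drive_tool(moves=[[[1, -0.001, 0.006, 0.03, -0.005, -0.008, 0.01], [1, 0, 0, 0.02, 0, 0, 0], [1, 0, 0, 0, 0, 0, 0], [1, 0, 0, 0, 0, 0, 0]]])

```text
clock: 4.45
position: [533.8, -289.3, 75.0]
ee_rot: [0.842, -0.54, 0.008, -0.002]
contact_force: [0.4, 0.2, 0.8]
gripper_width: 85.2
```

```bash
python3 -c "
from h import *
plan(527.8,-289.1,38,-65.85)
plan(527.8,-289.1,38,-65.85)"
```

```text
clock 4.45 pos [ 533.8 -289.3   75. ] phi -65.38 shift mm [-3.1  5.8 36.9] turn [-0.0131 -0.0113  0.0083] F [0.4 0.2 0.8] T [ 0.02 -0.05  0.01] grip 85.2
clock 4.45 pos [ 533.8 -289.3   75. ] phi -65.38 shift mm [-3.1  5.8 36.9] turn [-0.0131 -0.0113  0.0083] F [0.4 0.2 0.8] T [ 0.02 -0.05  0.01] grip 85.2
```

drive_tool(moves=[[[1, -0.003, 0.006, 0, -0.012, -0.01, 0.01], [1, 0, 0, 0, 0, 0, 0]]])

```text
clock: 4.65
position: [528.8, -289.4, 78.6]
ee_rot: [0.839, -0.544, 0.003, -0.001]
contact_force: [-0.1, -0.6, -0.6]
gripper_width: 85.3
```

```bash
python3 -c "
from h import *
plan(527.8,-289.1,38,-65.85)"
```

```text
clock 4.65 pos [ 528.8 -289.4   78.6] phi -65.89 shift mm [-0.9  1.  40.6] turn [-0.0044 -0.0045 -0.0007] F [-0.1 -0.6 -0.6] T [ 0.02  0.   -0.  ] grip 85.3
```

drive_tool(moves=[[[1, -0.001, 0.001, 0.02, -0.004, -0.004, 0], [1, 0, 0, 0.015, 0, 0, 0], [1, 0, 0, 0, 0, 0, 0]]])

```text
clock: 4.95
position: [530.4, -289.8, 47.7]
ee_rot: [0.839, -0.543, 0.005, -0.001]
contact_force: [-0.1, 0.1, 0.2]
gripper_width: 85.1
```

```bash
python3 -c "
from h import *
plan(527.8,-289.1,38,-65.85)"
```

```text
clock 4.95 pos [ 530.4 -289.8   47.7] phi -65.83 shift mm [-1.8  2.1  9.7] turn [-0.0069 -0.0064  0.0004] F [-0.1  0.1  0.2] T [0.03 0.12 0.03] grip 85.1
```

drive_tool(moves=[[[1, -0.002, 0.002, 0.01, -0.006, -0.006, 0], [1, 0, 0, 0, 0, 0, 0]]])

```text
clock: 5.15
position: [528.6, -289.2, 39.0]
ee_rot: [0.84, -0.543, 0.001, -0.001]
contact_force: [-1.3, -0.7, 0.3]
gripper_width: 85.6
```

```bash
python3 -c "
from h import *
plan(527.8,-289.1,38,-65.85)"
```

```text
clock 5.15 pos [ 528.6 -289.2   39. ] phi -65.81 shift mm [-0.4  0.7  1. ] turn [-0.0025 -0.0019  0.0007] F [-1.3 -0.7  0.3] T [-0.03 -0.   -0.01] grip 85.6
```

Aligned, so I close the gripper.

drive_tool(moves=[[[0, 0, 0, 0, 0, 0, 0], [0, 0, 0, 0, 0, 0, 0], [0, 0, 0, 0, 0, 0, 0], [0, 0, 0, 0, 0, 0, 0], [0, 0, 0, 0, 0, 0, 0], [0, 0, 0, 0, 0, 0, 0], [0, 0, 0, 0, 0, 0, 0], [0, 0, 0, 0, 0, 0, 0]]])

```text
clock: 5.95
position: [530.0, -289.6, 41.4]
ee_rot: [0.84, -0.543, 0.003, -0.001]
contact_force: [0.0, -0.0, 1.0]
gripper_width: 13.3
```

```bash
python3 -c "
from h import *
plan(527.8,-289.1,38,-65.85)"
```

```text
clock 5.95 pos [ 530.  -289.6   41.4] phi -65.77 shift mm [-1.4  1.8  3.4] turn [-0.0051 -0.0047  0.0015] F [ 0. -0.  1.] T [ 0.02 -0.02 -0.01] grip 13.3
```

Gripped (13.3 mm). I lift and check that the lid comes along.

drive_tool(moves=[[[0, 0, 0, -0.02, 0, 0, 0], [0, 0, 0, -0.04, 0, 0, 0], [0, 0, 0, -0.045, 0, 0, 0], [0, 0, 0, -0.045, 0, 0, 0], [0, 0, 0, -0.045, 0, 0, 0], [0, 0, 0, -0.02, 0, 0, 0], [0, 0, 0, 0, 0, 0, 0]]])

```text
clock: 6.65
position: [525.7, -288.3, 258.8]
ee_rot: [0.839, -0.544, -0.003, 0.0]
contact_force: [0.3, -0.2, -2.7]
gripper_width: 12.8
```

```bash
python3 -c "
from h import *
plan(498,270.8,255,-62.05)
wrist_shot('w3')"
```

```text
clock 6.65 pos [ 525.7 -288.3  258.8] phi -65.9 shift mm [-521.7 -203.     5.8] turn [ 0.004   0.0057 -0.0673] F [ 0.3 -0.2 -2.7] T [ 0.02 -0.06  0.02] grip 12.8
6.65 [ 525.7 -288.3  258.8] [ 8.391e-01 -5.439e-01 -3.500e-03  3.000e-04] [-0.233  0.328 -0.007 -0.002 -1.242  0.654]
```

View pics/w3.png

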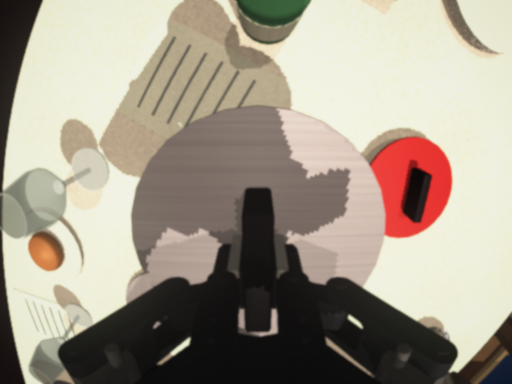

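The lid is held level, with its flange at about x 133–385 px in the picture. I'll measure its pose in the hand.

```bash
cat >> h.py <<'E'
def lid_in_hand(tag):
    a=np.load(f"pics/{tag}.npz");v,u=np.mgrid[0:384,0:512];W=wray(tag,u.ravel(),v.ravel());R=Ro.from_quat(a["q"])
    L=R.inv().apply(W-a["p"]);ok=(a["d"].ravel()>0)&(np.hypot(L[:,0],L[:,1])<95)&(L[:,2]>-5)&(L[:,2]<28)
    m=ok&(L[:,0]>20)
    A=np.c_[L[m][:,:2],np.ones(m.sum())];k=np.linalg.lstsq(A,L[m][:,2],rcond=None)[0]
    res=abs(L[:,2]-(np.c_[L[:,:2],np.ones(len(L))]@k));m2=m&(res<3)
    k=np.linalg.lstsq(np.c_[L[m2][:,:2],np.ones(m2.sum())],L[m2][:,2],rcond=None)[0]
    print("plane slopes(x,y), z at TCP axis",k.round(4),"n",m2.sum())
    # rim: silhouette points far out
    res=abs(L[:,2]-(np.c_[L[:,:2],np.ones(len(L))]@k));q=L[ok&(res<3)][:,:2]
    h=cv2.convexHull(q.astype(np.float32))[:,0];h=h[h[:,0]>-10]
    from scipy.optimize import least_squares
    r=least_squares(lambda p:np.hypot(h[:,0]-p[0],h[:,1]-p[1])-p[2],[0,0,78],loss="soft_l1");r2=least_squares(lambda p:np.hypot(h[:,0]-p[0],h[:,1]-p[1])-78,[0,0],loss="soft_l1")
    print("centre in tool,r",r.x.round(2),"r fixed",r2.x.round(2),len(h))
E
python3 -c "
from h import *
lid_in_hand('w3')"
```

```text
plane slopes(x,y), z at TCP axis [ 6.0000e-03 -2.6000e-03  9.2329e+00] n 19417
centre in tool,r [-1.14  1.26 77.59] r fixed [-1.65  1.28] 43
```

drive_tool(moves=[[[0, -0.02, -0.008, 0, 0, 0, 0], [0, -0.0415, -0.0162, 0, 0, 0, 0], [0, -0.0415, -0.0162, 0, 0, 0, 0], [0, -0.0415, -0.0162, 0, 0, 0, 0], [0, -0.0415, -0.0162, 0, 0, 0, 0], [0, -0.0415, -0.0162, 0, 0, 0, 0], [0, -0.0415, -0.0162, 0, 0, 0, 0], [0, -0.0415, -0.0162, 0, 0, 0, 0], [0, -0.0415, -0.0162, 0, 0, 0, 0], [0, -0.0415, -0.0162, 0, 0, 0, 0], [0, -0.0415, -0.0162, 0, 0, 0, 0], [0, -0.0415, -0.0162, 0, 0, 0, 0], [0, -0.02, -0.008, 0, 0, 0, 0], [0, 0, 0, 0, 0, 0, -0.06], [0, 0, 0, 0, 0, 0, 0]]])

```text
clock: 8.2
position: [481.8, 262.2, 217.2]
ee_rot: [0.852, -0.522, -0.03, 0.025]
contact_force: [-0.5, -0.5, -2.6]
gripper_width: 13.3
```

```bash
python3 -c "
from h import *
plan(499,269.7,210,-62.05)"
```

```text
clock 8.2 pos [481.8 262.2 217.2] phi -62.93 shift mm [  1.4 -19.2   5.8] turn [ 0.0738  0.0265 -0.0153] F [-0.5 -0.5 -2.6] T [-0.04 -0.18 -0.03] grip 13.3
```

drive_tool(moves=[[[0, 0, 0, -0.01, 0.035, 0.014, -0.01], [0, 0, -0.01, 0, 0.035, 0.013, -0.005], [0, 0.001, -0.009, 0, 0, 0, 0], [0, 0, 0, 0, 0, 0, 0]]])

```text
clock: 8.6
position: [498.8, 267.5, 223.9]
ee_rot: [0.856, -0.517, 0.0, 0.004]
contact_force: [-0.4, -0.2, -0.9]
gripper_width: 13.0
```

```bash
python3 -c "
from h import *
plan(499,269.7,210,-62.05)"
```

```text
clock 8.6 pos [498.8 267.5 223.9] phi -62.3 shift mm [-2.  -1.3 13.9] turn [ 0.0067 -0.0044 -0.0044] F [-0.4 -0.2 -0.9] T [ 0.03 -0.01 -0.03] grip 13.0
```

drive_tool(moves=[[[0, -0.002, -0.001, 0.01, 0.006, -0.004, -0.004], [0, 0, 0, 0, 0, 0, 0]]])

```text
clock: 8.8
position: [498.6, 268.8, 213.1]
ee_rot: [0.856, -0.516, -0.0, 0.0]
contact_force: [-1.3, -0.3, -2.6]
gripper_width: 13.4
```

```bash
python3 -c "
from h import *
plan(499,269.7,210,-62.05)
wrist_shot('w4'); lid_in_hand('w4')
im,d=arm.get_image('side');cv2.imwrite('pics/s4.png',cv2.resize(im[240:384,100:292,::-1],None,fx=4,fy=4,interpolation=cv2.INTER_CUBIC));np.save('pics/s4.npy',d)
plan(499,269.7,210,-62.05)
"
```

```text
clock 8.8 pos [498.6 268.8 213.1] phi -62.18 shift mm [-0.6 -0.8  3.1] turn [ 0.0011  0.0005 -0.0023] F [-1.3 -0.3 -2.6] T [-0.07  0.05 -0.06] grip 13.4
8.8 [498.6 268.8 213.1] [ 8.563e-01 -5.164e-01 -5.000e-04  3.000e-04] [ 7.800e-01  3.000e-01 -1.660e-01 -1.000e-03 -1.106e+00 -2.940e-01]
plane slopes(x,y), z at TCP axis [ 5.8000e-03 -2.5000e-03  9.2081e+00] n 19402
centre in tool,r [-1.34  1.26 77.72] r fixed [-1.68  1.27] 42
clock 8.9 pos [499.5 269.3 214.7] phi -62.15 shift mm [-0.6  0.3  4.7] turn [-0.0018  0.0001 -0.0017] F [ 0.5 -0.4 -1.4] T [0.01 0.01 0.01] grip 13.3
```

View pics/s4.png

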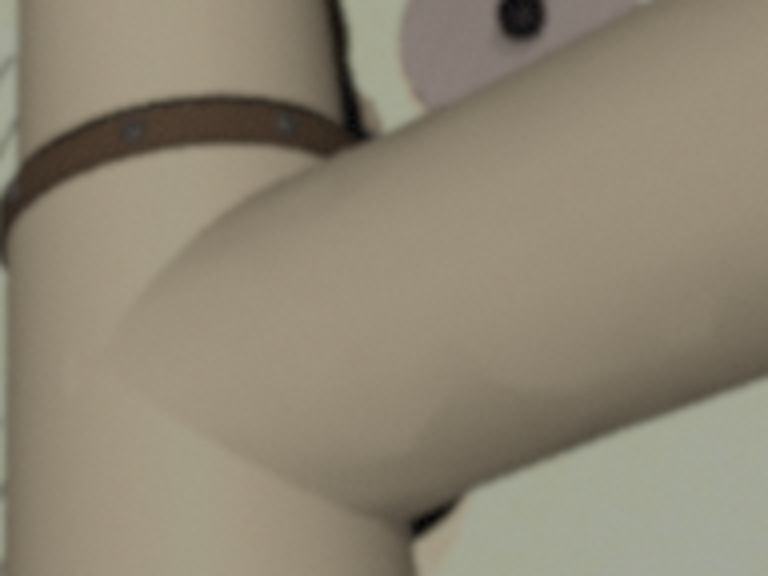

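The side camera is blocked by the arm, and the wrist readings show the lid aligned. I lower in steps.

drive_tool(moves=[[[0, -0.0005, 0, 0.012, 0, 0, 0], [0, 0, 0, 0.012, 0, 0, 0], [0, 0, 0, 0, 0, 0, 0]]])

```text
clock: 9.2
position: [499.2, 269.6, 188.8]
ee_rot: [0.856, -0.516, 0.0, -0.001]
contact_force: [0.0, -0.2, -2.2]
gripper_width: 12.7
```

```bash
python3 -c "
from h import *
plan(499,269.7,169,-62.05)"
```

```text
clock 9.2 pos [499.2 269.6 188.8] phi -62.18 shift mm [-0.2  0.2 19.8] turn [-0.0019  0.0005 -0.0023] F [ 0.  -0.2 -2.2] T [-0.04  0.04  0.  ] grip 12.7
```

drive_tool(moves=[[[0, 0, 0, 0.008, -0.001, 0, -0.002], [0, 0, 0, 0.006, 0, 0, 0], [0, 0, 0, 0, 0, 0, 0]]])

```text
clock: 9.5
position: [499.0, 269.5, 172.8]
ee_rot: [0.857, -0.515, -0.0, 0.0]
contact_force: [0.2, -0.1, -0.8]
gripper_width: 13.2
```

```bash
python3 -c "
from h import *
plan(499,269.7,169,-62.05)"
```

```text
clock 9.5 pos [499.  269.5 172.8] phi -62.05 shift mm [-0.2 -0.1  3.8] turn [ 0.0006 -0.0001  0.    ] F [ 0.2 -0.1 -0.8] T [-0.04  0.1   0.05] grip 13.2
```

The pins are in the slots: the lid origin is at about 131.5 mm with no upward force. Next I push down.

drive_tool(moves=[[[0, 0, 0, 0.006, 0, 0, 0], [0, 0, 0, 0.005, 0, 0, 0]]])

```text
clock: 9.7
position: [499.9, 270.0, 163.1]
ee_rot: [0.857, -0.515, 0.001, -0.001]
contact_force: [-3.6, -0.1, 6.5]
gripper_width: 13.2
```

```bash
python3 -c "
from h import *
plan(499,269.7,159.7,-62.05)"
```

```text
clock 9.7 pos [499.9 270.  163.1] phi -61.99 shift mm [-0.1  0.9  3.4] turn [-0.0021 -0.0005  0.0011] F [-3.6 -0.1  6.5] T [-0.46  1.06  0.02] grip 13.2
```

drive_tool(moves=[[[0, 0, 0.001, 0.004, 0, 0, 0], [0, 0, 0, 0.002, 0, 0, 0]]])

```text
clock: 9.9
position: [499.9, 270.0, 160.0]
ee_rot: [0.858, -0.514, 0.002, -0.002]
contact_force: [-4.3, -0.3, 7.1]
gripper_width: 12.7
```

```bash
python3 -c "
from h import *
plan(499,269.7,159.7,-62.05)"
```

```text
clock 9.9 pos [499.9 270.  160. ] phi -61.88 shift mm [-0.2  1.   0.3] turn [-0.0053 -0.0017  0.003 ] F [-4.3 -0.3  7.1] T [-0.46  1.64  0.  ] grip 12.7
```

drive_tool(moves=[[[0, 0, 0.0015, 0.002, -0.005, -0.002, 0], [0, 0, 0.001, 0.0015, 0, 0, 0]]])

```text
clock: 10.1
position: [499.9, 270.0, 160.9]
ee_rot: [0.858, -0.513, 0.002, -0.003]
contact_force: [-2.4, 0.6, 7.5]
gripper_width: 13.1
```

```bash
python3 -c "
from h import *
plan(499,269.7,158.5,-62.05)
wrist_shot('w5'); lid_in_hand('w5')
plan(499,269.7,158.5,-62.05)"
```

```text
clock 10.1 pos [499.9 270.  160.9] phi -61.73 shift mm [-0.1  0.9  2.4] turn [-0.0074 -0.0007  0.0056] F [-2.4  0.6  7.5] T [-0.38  0.87  0.02] grip 13.1
10.1 [499.9 270.  160.9] [ 0.8584 -0.513   0.0022 -0.003 ] [ 0.782  0.346 -0.242  0.003 -0.976 -0.29 ]
plane slopes(x,y), z at TCP axis [ 3.8000e-03 -6.8000e-03  9.1497e+00] n 19455
centre in tool,r [-1.21  1.37 77.68] r fixed [-1.6  1.4] 42
clock 10.15 pos [499.9 270.  161. ] phi -61.72 shift mm [-0.2  1.   2.5] turn [-0.0078 -0.0008  0.0057] F [-1.2  0.4  7.5] T [-0.35  0.68 -0.03] grip 13.0
```

drive_tool(moves=[[[0, 0, 0.001, 0.005, -0.006, -0.001, 0], [0, 0, 0, 0.004, -0.002, 0, 0.06], [0, 0, 0, 0.0025, 0, 0, 0.06]]])

```text
clock: 10.45
position: [499.7, 269.8, 157.3]
ee_rot: [0.826, -0.564, 0.002, -0.001]
contact_force: [-6.7, -0.2, 12.0]
gripper_width: 13.2
```

```bash
python3 -c "
from h import *
plan(499,269.7,158.5,-137)"
```

```text
clock 10.45 pos [499.7 269.8 157.3] phi -68.61 shift mm [-0.1  0.7 -1.2] turn [-0.0046  0.0016  1.1936] F [-6.7 -0.2 12. ] T [-0.47  2.01 -0.03] grip 13.2
```

drive_tool(moves=[[[0, 0, 0.001, 0.0005, -0.002, 0, 0.08], [0, 0, 0.0005, 0.0015, 0, 0, 0.08], [0, 0, 0, 0.0015, 0, 0, 0.08]]])

```text
clock: 10.75
position: [499.1, 269.6, 160.6]
ee_rot: [0.75, -0.661, 0.003, -0.003]
contact_force: [-3.7, 0.1, 8.0]
gripper_width: 13.2
```

```bash
python3 -c "
from h import *
plan(498.5,269.7,158.8,-137)"
```

```text
clock 10.75 pos [499.1 269.6 160.6] phi -82.75 shift mm [-0.2  0.6  1.8] turn [-0.0075  0.0034  0.9468] F [-3.7  0.1  8. ] T [-0.35  1.72 -0.03] grip 13.2
```

drive_tool(moves=[[[0, 0, 0.0005, 0.003, -0.006, 0.003, 0.08], [0, 0, 0.0005, 0.0025, 0, 0, 0.08], [0, 0, 0, 0.0022, 0, 0, 0.08]]])

```text
clock: 11.05
position: [498.6, 269.4, 159.1]
ee_rot: [-0.663, 0.749, -0.003, 0.001]
contact_force: [-5.6, -0.3, 9.7]
gripper_width: 13.3
```

```bash
python3 -c "
from h import *
plan(498.2,269.7,158.8,-137)"
```

```text
clock 11.05 pos [498.6 269.4 159.1] phi 263.04 shift mm [-0.2  0.4  0.3] turn [-0.0066  0.0007  0.6989] F [-5.6 -0.3  9.7] T [-0.18  1.89  0.02] grip 13.3
```

drive_tool(moves=[[[0, 0, 0.0005, 0.0018, -0.005, 0, 0.08], [0, 0, 0, 0.0022, -0.001, 0, 0.08], [0, 0, 0, 0.0022, 0, 0, 0.08], [0, 0, 0, 0.0022, 0, 0, 0.08]]])

```text
clock: 11.45
position: [497.8, 269.5, 158.8]
ee_rot: [-0.531, 0.848, -0.001, 0.001]
contact_force: [-5.3, -1.1, 9.7]
gripper_width: 13.2
```

```bash
python3 -c "
from h import *
plan(497.6,270,158.8,-137)"
```

```text
clock 11.45 pos [497.8 269.5 158.8] phi 244.12 shift mm [-0.4  0.3  0. ] turn [-0.0035  0.0015  0.3686] F [-5.3 -1.1  9.7] T [-0.29  1.62  0.02] grip 13.2
```

drive_tool(moves=[[[0, 0, 0.0003, 0.0022, -0.003, 0, 0.08], [0, 0, 0, 0.0022, 0, 0, 0.08], [0, 0, 0, 0.0022, 0, 0, 0.06], [0, 0, 0, 0.0022, 0, 0, 0.03]]])

```text
clock: 11.85
position: [497.2, 269.7, 158.5]
ee_rot: [-0.417, 0.909, -0.001, 0.002]
contact_force: [-4.2, -1.6, 10.2]
gripper_width: 13.0
```

```bash
python3 -c "
from h import *
plan(497.4,270,158.8,-137)"
```

```text
clock 11.85 pos [497.2 269.7 158.5] phi 229.34 shift mm [-0.4 -0.  -0.3] turn [-0.0029  0.0037  0.1107] F [-4.2 -1.6 10.2] T [-0.39  1.61 -0.01] grip 13.0
```

drive_tool(moves=[[[0, 0, 0, 0.0022, -0.002, 0.002, 0.05], [0, 0, 0, 0.0022, 0, 0, 0.05], [0, 0, 0, 0.0022, 0, 0, 0.02]]])

```text
clock: 12.15
position: [496.9, 269.9, 158.4]
ee_rot: [-0.361, 0.933, -0.0, 0.002]
contact_force: [-4.7, -0.8, 10.3]
gripper_width: 13.3
```

```bash
python3 -c "
from h import *
plan(497.4,270,158.8,-137)"
```

```text
clock 12.15 pos [496.9 269.9 158.4] phi 222.33 shift mm [-0.4 -0.3 -0.4] turn [-0.0025  0.0039 -0.0117] F [-4.7 -0.8 10.3] T [-0.45  1.6   0.01] grip 13.3
```

At nominal angle and still no turning torque. I feel for the stop in small steps.

drive_tool(moves=[[[0, 0, 0, 0.0022, 0, 0.002, 0.025], [0, 0, 0, 0.0022, 0, 0, 0.025]]])

```text
clock: 12.35
position: [496.8, 270.2, 158.4]
ee_rot: [-0.339, 0.941, -0.001, 0.002]
contact_force: [-5.6, 1.4, 9.5]
gripper_width: 13.2
```

```bash
python3 -c "
from h import *
plan(497.4,270,158.8,-137)"
```

```text
clock 12.35 pos [496.8 270.2 158.4] phi 219.59 shift mm [-0.3 -0.6 -0.4] turn [-0.0036  0.0036 -0.0595] F [-5.6  1.4  9.5] T [-0.12  1.81  0.87] grip 13.2
```

The stop is felt: 0.87 N·m at 78°, 3° past the notch centre as the geometry predicts. I ease off the torque and let it rise into the notches.

drive_tool(moves=[[[0, 0, 0, 0.001, 0, 0, -0.035], [0, 0, 0, -0.001, 0, 0, -0.01], [0, 0, 0, -0.002, 0, 0, 0], [0, 0, 0, -0.001, 0, 0, 0], [0, 0, 0, 0, 0, 0, 0]]])

```text
clock: 12.85
position: [496.8, 270.3, 166.3]
ee_rot: [-0.362, 0.932, -0.001, 0.004]
contact_force: [-0.8, 0.3, 1.3]
gripper_width: 13.3
```

```bash
python3 -c "
from h import *
plan(497.4,270,166.2,-137)"
```

```text
clock 12.85 pos [496.8 270.3 166.3] phi 222.4 shift mm [-0.2 -0.6  0.1] turn [-0.0054  0.0061 -0.0104] F [-0.8  0.3  1.3] T [-0.09  0.42 -0.03] grip 13.3
```

It sits at the locked height (166.3 mm TCP, so lid at about 125). Before letting go, a gentle upward tug.

drive_tool(moves=[[[0, 0, 0, -0.002, 0, 0, 0], [0, 0, 0, -0.002, 0, 0, 0]]])

```text
clock: 13.05
position: [496.8, 270.3, 166.5]
ee_rot: [-0.361, 0.933, -0.001, 0.003]
contact_force: [4.5, 2.4, -10.3]
gripper_width: 13.2
```

```bash
python3 -c "
from h import *
plan(497.4,270,166.2,-137)"
```

```text
clock 13.05 pos [496.8 270.3 166.5] phi 222.34 shift mm [-0.3 -0.6  0.3] turn [-0.0043  0.0048 -0.0116] F [  4.5   2.4 -10.3] T [ 0.17 -1.06  0.05] grip 13.2
```

The lid holds against 10 N upward, so it is locked. I release.

drive_tool(moves=[[[0, 0, 0, 0.001, 0, 0, 0], [0, 0, 0, 0, 0, 0, 0], [1, 0, 0, 0, 0, 0, 0], [1, 0, 0, 0, 0, 0, 0], [1, 0, 0, 0, 0, 0, 0], [1, 0, 0, 0, 0, 0, 0], [1, 0, 0, 0, 0, 0, 0], [1, 0, 0, 0, 0, 0, 0], [1, 0, 0, -0.01, 0, 0, 0], [1, 0, 0, -0.02, 0, 0, 0], [1, 0, 0, -0.03, 0, 0, 0], [1, 0, 0, -0.03, 0, 0, 0], [1, 0, 0, -0.02, 0, 0, 0], [1, 0, 0, 0, 0, 0, 0]]])

```text
clock: 14.45
position: [496.8, 270.3, 283.7]
ee_rot: [-0.361, 0.932, -0.002, 0.005]
contact_force: [-0.3, -0.9, 0.1]
gripper_width: 85.5
```

```bash
python3 - <<'E'
from h import *
plan(497.4,270,166.2,-137)
wrist_shot("w6")
d=np.load("pics/w6.npz")["d"];v,u=np.mgrid[0:384,0:512];W=wray("w6",u.ravel(),v.ravel());r=np.hypot(W[:,0]-498,W[:,1]-271)
m=(d.ravel()>0)&(r<90)&(W[:,2]>145)&(W[:,2]<170);print("flange",cv2.minEnclosingCircle(W[m,:2].astype(np.float32)),np.median(W[m,2]))
m=(d.ravel()>0)&(r<45)&(W[:,2]>186)&(W[:,2]<205);q=W[m];print("bar",m.sum(),np.median(q[:,2]),cv2.minAreaRect(q[:,:2].astype(np.float32)))
im,dd=arm.get_image("top");cv2.imwrite("pics/top6.png",im[:,:,::-1])
E
```

```text
clock 14.45 pos [496.8 270.3 283.7] phi 222.38 shift mm [6.000e-01 1.000e-01 1.175e+02] turn [-0.0062  0.0074 -0.0109] F [-0.3 -0.9  0.1] T [-0.01 -0.01  0.06] grip 85.5
14.45 [496.8 270.3 283.7] [-0.3614  0.9324 -0.0016  0.0046] [ 0.788  0.246 -0.063  0.007 -1.255 -1.622]
flange ((496.6319580078125, 270.59979248046875), 78.10101318359375) 157.03122774929275
bar 1352 194.94389564969111 ((496.3421936035156, 270.23358154296875), (69.38848876953125, 13.902270317077637), 42.091148376464844)
```

View pics/w6.png

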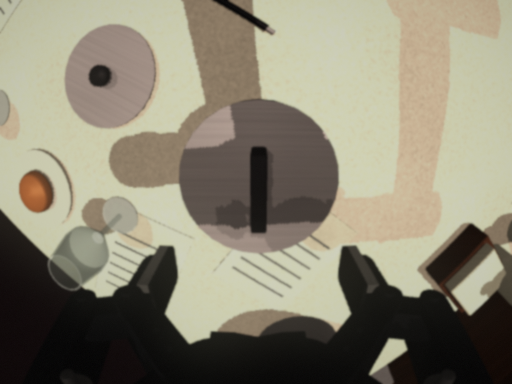

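View pics/top6.png

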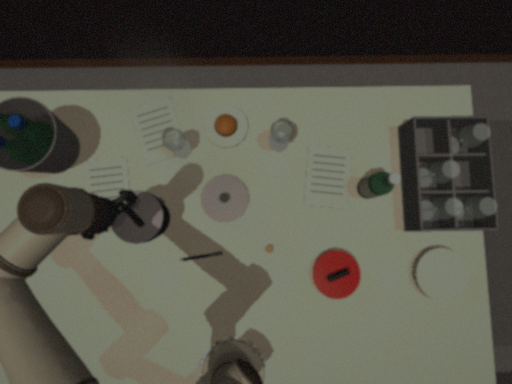

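With the hand off, the wrist picture shows the lid level on the tub at (259,175). Flange top is at 157.0 mm (157 when locked) and the bar at 42.1° (notch line about 43°). In the top picture the bystanders stand where they were.

```bash
python3 -c "
from bench import arm
print(arm.job_done())"
```

```text
the job is handed in; nothing more can be done
None
```

The spittoon is closed and the lid is locked; I handed the job in at about 14.6 s of the 51 s allowed. I set the pins in the slots and pressed the lid down on the seal. I then turned it clockwise until I felt the stop, about 0.9 N·m some 3° past the notch centre, eased off and let it spring up.

**Last checks:**
- **Tug:** a gentle upward pull before letting go was held at about 10 N.
- **Height:** with the hand off, the flange top measured 157.0 mm, which is the locked height.
- **Bar:** it stood at 42.1°, against about 43° for the notches, within the notch's play.
- **Other objects:** in the last top picture the rest of the table looked unchanged.

**What disagreed or failed:**
- **Side camera:** the arm blocked it during the insertion, so I relied on the wrist camera and the force readings.
- **Carry tilt:** the lid arrived over the tub tilted about 4.5° and 40 mm lower than planned. I levelled it before lowering.
- **Pressing:** I briefly pressed the seal close to fully down (about 12 N), then eased off for the turn. A sideways force of up to about 7 N showed while the lid was pressed down, and was gone after release.

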